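Offer a steel strap to the deburring wheel through the guard slot

TASK

Deburr the sawn end of the bare steel strap: slide the dust cover fully off the work slot of the green bench deburrer, take the bare steel strap (not the red-primed one, which is finished) out of the wooden rack and pass its lower end straight down through the slot onto the sprung wheel. Press gently until the wheel head has gone down about 6 mm (red pointer in the green band), never to its bottom stop, and finish holding the strap there in the gripper, still pressing; leave the primed strap, the pliers and the marker pen where they are.

Things in the scene. Friction and masses are not known exactly. Their poses are not given: they have to be found in the camera images.
- deburrer: Deburring machine, fixed: green housing 124 x 262 mm, finned motor (black end) at its +y, control box with red and green buttons at -y, clear guard window in front (-x), flat pale aluminium top plate 130 mm above the bench. Origin under the slot's centre, z up. Two cover rails on top, 21 mm either side of the slot in x, stand 6 mm over the top plate.
- slot (a point): Centre of the mouth of the vertical work slot in the machine's top plate. Axes are the machine's: y along the slot's 42 mm length, x across its 10 mm width, z up. The mouth is bevelled by 4 mm all round, 4 mm deep; below that comes a straight guide 42 x 10 mm, 12 mm deep.
- cover_tab (a point): Grip point, 8 mm below the top, of the upright orange tab on the slot's steel dust cover. Tab 10 mm thick (x), 34 mm long (y), its top 38 mm above the top plate; axes are the machine's. Cover plate 36 x 62 mm, its top 4.5 mm above the top plate, centred on the slot when shut.
- slot_cover (a joint): Travel of the dust cover in m: 0 shut over the slot, 0.055 fully open; it slides along the machine's -y axis (away from the motor, over the control box). A friction catch holds it wherever it stands: about 4 N moves it, and it does not spring back.
- wheel_top (a point): Crown of the maroon deburring wheel (60 mm diameter, 56 mm wide along the machine's y) straight below the slot, seen through the clear front window; 35 mm below the top plate at rest.
- wheel_head (a joint): How far the sprung wheel head has been pressed down, in m: 0 at rest, bottom stop at 0.014. It resists with 5 N at first plus 0.5 N per mm. The red pointer on the white scale at the +y edge of the front window moves with it; the scale's green band stands for 0.003 to 0.010.
- bare_strap_grip (a point): Grip point on the centre line of the bare bright steel strap, 32 mm below its upper end, 78 mm above its lower end. Strap 8 mm thick (its x) x 40 mm wide (its y) x 110 mm long (its z, up), two dark holes near the upper end, 0.2 to 0.36 kg. It stands upright in one of the rack's two pockets, lower end 12 mm above the bench. Held here the fingers clear the machine at the end.
- bare_end (a point): Centre of the lower end face of the bare strap, 78 mm below the grip point, the end that meets the wheel; axes as the strap's.
- primed_strap_grip (a point): The same point on the red-primed strap, equal in size, standing in the other pocket, 84 mm away along the rack; it stays where it is.
- rack_top (a point): Centre of the top of the wooden rack (fixed, 64 x 164 mm, 45 mm high) with two pockets in line along its y, each 2 mm larger than a strap and 33 mm deep.
- pliers: Red-handled pliers lying on the bench, 61 x 196 x 17 mm, origin under the centre; a bystander.
- marker_pen: White and black capped marker pen lying on the bench, 12 x 138 x 13 mm, origin under the centre; a bystander.
Mind the look-alikes: they are no part of the job. Of the things that look like the part that bears bare_strap_grip, the smaller one is meant.

How it is judged:
By the outcome, as a careful person would: the job done as asked, in the order asked, and still so for the second after the job is handed in, while the arm keeps its last pose, push and grip.
It also fails if it takes over 51 s, if anything falls off the work surface, if the arm or the gripper's body presses on something with over 40 N, if the wrist force passes 120 N, or if a joint passes its speed limit or range.

ROBOT

A 6-joint arm with a two-finger parallel gripper is mounted at the origin on the work surface; the furniture and walls round the work are solid. World frame = base frame: x ahead of the robot, y to its left, z up, the work surface at z = 0. Lengths are in m, angles in rad, forces in N, time in s.
With the tool pointing down it reaches from about 0.275 to 1 m from the base axis. Payload 8.4 kg.
Tool frame: the origin (TCP) lies midway between the tips of the shut fingers; the grasp point (between the pads) lies bot.hold_point_z behind it (bot.hold_point_z is the distance from the TCP to the grasp point, in m); z points along the fingers, y is the line along which they close (so a half turn about z gives the same grasp; the last joint's range is limited). The gripper opens to 85 mm and grips with 20 to 120 N. Pads are 22 mm wide; open, the fingers measure 114 mm over their backs; the gripper's body (76 mm by 85 mm) begins 54 mm behind the grasp point. The pads swing forward as they close: fully open they stand 13 mm farther back than shut.
Start: joints at [-1.29, 0.353, 1.633, -0, 1.155, -0.002], TCP at [0.174, -0.6, 0.231] pointing down, gripper open.
Joint ranges: [-2.63, 2.63], [-0.92, 2.1], [0.06, 2.66], [-1.3, 4.44], [0, 2.69], [-3.02, 3.02]. Speed limits (rad/s): [2.22, 2.22, 2.79, 3.14, 3.14, 3.14].

INTERFACE

Orientations are given as [roll, pitch, yaw] about the fixed x, y, z axes, in that order (R = Rz(yaw) Ry(pitch) Rx(roll)).
In Python, from rig import monitor, eyes, order, bot gives the robot as it stands.
- The arm moves only by the tool arm_command, never from a script. Its argument "targets" is a list of rows, each a list of 5 numbers: the shift along the tool's x, y, z in m, then the turn about the tool's z in degrees, then the opening, from 0 (shut) to 1 (fully open). In form: [[dx, dy, dz, spin, hand], ...]. A call has 1 to 8 rows; each row shifts and turns the commanded pose from where the row before left it, along the tool's axes as they then stand; what a row does not reach is not made up. A row lasts 1/10 s, in which the tool goes at most 50 mm and 8.59 degrees, less where a joint would pass 70% of its speed; a pose out of reach is approached as far as the arm can. A call is refused whole if a number of a shift passes 0.05 or a number of a turn 8.59, either way. A call with a gripper value outside its range is refused whole. The fingers move at their own pace and stop on an object; "newtons" is the grip in N (left out, the last holds). Time passes only in rows, so rows that do not move let the fingers close. It gives the time, the measured TCP pose, the force, the opening and the grip force at its end, in the units of the state.
- monitor.read_state(): the state, without advancing time (a new reading comes with each control period).
- eyes.read_camera(name): name is "side" or "top" or "wrist"; returns a dict with "frame" (480x640x3 uint8, blue, green, red), "fx", "fy", "cx", "cy" (pixels), "origin" and "rotation" of the camera in the world; the wrist camera has in their place "hand_eye" (4x4, takes a point from camera to tool coordinates, whose origin is the TCP and whose axes are the flange's). Camera axes: x right, y down, z forward; pixel columns grow to the right and rows downward; lengths in m; the calibration is good to about 2 mm. A picture is of the moment at which its call begins: read the wrist's pose just before it. There is no depth.
- order.job_done(): hands the job in; it is judged then, once.
Trained networks look in a picture, given as the dict that the camera call returned (one of the last four; its "shot" number tells which), for a name from the list of things; names that differ only in an ending like _2 or _b are one class to them, and where a whole thing is asked for, a point or a joint stands for the part that bears it (a point fixed in the world has none). Each returns a list of dicts, best first, with "confidence" (0 to 1); they miss things now and then, are a little off and sometimes report something else, mostly with a low value. They report only what shows in the picture. A call takes as long as a camera call. They do not tell look-alikes from the thing itself.
- eyes.spot_in(picture, name): "box" ([left, top, right, bottom] in pixels, round what is visible of it).
The state is a dict: "time_s": time; "q": joint angles; "qd": joint speeds; "effort": joint torques, N m; "eef_pos": TCP position; "eef_rot": TCP orientation; "force": force on the tool from outside, world axes, zero at the start; "moment": the same for the moment, N m; "width": opening from 0.0 (shut) to 1.0 (fully open); "grip_force": force on a finger pad.
Only numpy, scipy, OpenCV 4.12 (cv2) and the standard library are available. Lean on these libraries where they do the work, as an engineer would, in place of code of your own. Each camera call takes 0.05 s, during which the arm holds its last target. There are 200 camera calls.

## Working session

There is one attempt and no reset: what is moved stays moved. The work goes in short steps, Python scripts to look and compute and a tool call to move; the robot and the scene stay as the last step left them, time stands still between calls to the robot, and variables do not carry over. Pictures are saved under pics/ and viewed, at most 10 in all, crops included, and the job is handed in when it is done.

Besides the shell and the picture viewer there is one more tool, called as name(argument=value, ...), one argument or row to a line, values as JSON. arm_command: Moves the arm, as the interface text tells. Its arguments: {"type":"object","properties":{"targets":{"type":"array"},"newtons":{"type":"number"}},"required":["targets"]}

```bash
mkdir -p pics; ls
python3 - <<'E'
from rig import monitor, eyes, order, bot
import cv2
print(monitor.read_state(), bot.hold_point_z)
for n in ("top","side"):
    p=eyes.read_camera(n); cv2.imwrite(f"pics/{n}0.png",p["frame"])
    print(n,p["fx"],p["fy"],p["cx"],p["cy"],p["origin"],p["rotation"])
    for t in ("deburrer","slot","cover_tab","bare_strap_grip","primed_strap_grip","rack_top","wheel_top","pliers"):
        print(t,[(d["box"],round(d["confidence"],2)) for d in eyes.spot_in(p,t)][:4])
E
```

```text
pics
{'time_s': 0.0, 'q': array([-1.29038534e+00,  3.53686145e-01,  1.63413451e+00, -1.49242876e-05,
        1.15516806e+00, -2.42350095e-03]), 'qd': array([ 3.33199755e-04,  6.59762153e-04,  8.35758558e-05, -2.06710072e-03,
       -8.90893454e-04, -3.00254081e-04]), 'effort': array([-4.85191660e-03, -6.05256557e+01, -3.42064083e+01, -4.47228012e-04,
        9.34349519e-03, -8.51683831e-05]), 'eef_pos': array([ 0.17427606, -0.59972345,  0.23053778]), 'eef_rot': array([-3.14019657e+00,  1.02618653e-05,  2.82840528e-01]), 'force': array([-0.1730568 ,  0.3336527 , -0.30834798]), 'moment': array([-0.00950512, -0.01730436,  0.02935036]), 'grip_force': 0.0, 'width': 0.9976082264149033} 0.0187
top 583.9594316669526 583.9594316669526 315.89431520288474 246.9295085883491 [ 0.34541054 -0.04474801  1.13348675] [-3.01342708 -0.00304199 -1.58619662]
deburrer []
slot [([164.6, 146.7, 308.5, 235.6], 0.6)]
cover_tab [([226.8, 166.1, 267.0, 191.4], 0.56)]
bare_strap_grip [([335.5, 182.0, 363.6, 210.0], 0.77), ([353.1, 255.3, 380.8, 268.5], 0.72)]
primed_strap_grip [([395.4, 249.6, 423.2, 260.6], 0.64)]
rack_top [([337.3, 235.5, 431.1, 283.4], 0.76)]
wheel_top []
pliers [([140.7, 265.8, 242.2, 300.3], 0.77)]
side 500.0441968871854 500.0441968871854 322.10157779526736 243.58662458893244 [0.12571298 0.45337259 0.7884315 ] [-2.38065127 -0.01340072 -2.49296224]
deburrer [([167.1, 219.9, 294.5, 381.7], 0.76), ([342.8, 219.6, 403.5, 291.3], 0.44)]
slot [([161.5, 222.7, 296.3, 380.4], 0.83)]
cover_tab []
bare_strap_grip [([301.9, 200.2, 318.0, 264.5], 0.85), ([360.2, 227.8, 378.6, 267.1], 0.59)]
primed_strap_grip [([382.3, 199.6, 394.4, 241.9], 0.82)]
rack_top [([341.0, 217.4, 403.5, 294.3], 0.83), ([160.9, 221.9, 295.8, 379.8], 0.48)]
wheel_top []
pliers [([217.1, 362.3, 315.7, 455.9], 0.83)]
```

View pics/top0.png

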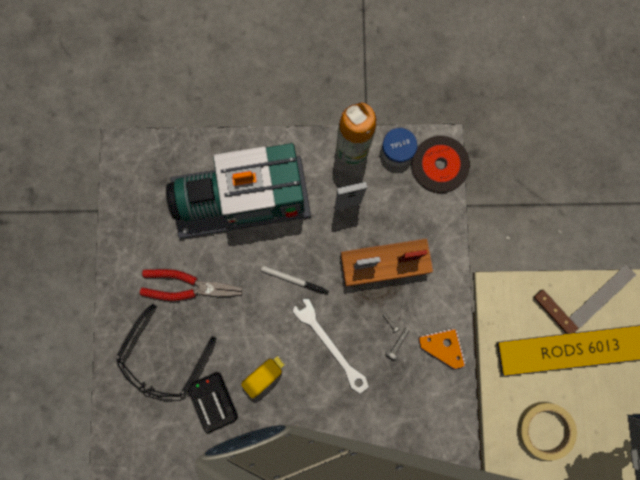

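View pics/side0.png

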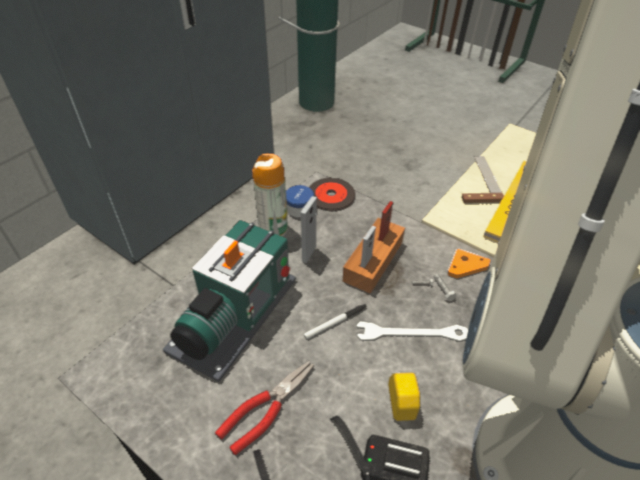

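The top view shows the machine at about (240,185) with its motor to the left (+y) and the orange tab at (244,178). The rack is at (386,262), with the bare strap at (367,261) and the primed strap at (410,254). The free-standing plate at (350,188) is the larger look-alike. Next I'll localise these.

```bash
cat > h.py <<'E'
from rig import monitor, eyes, order, bot
import numpy as np, cv2
from scipy.spatial.transform import Rotation as R
def cam(p,state=None):
    if "origin" in p: return np.array(p["origin"]), R.from_euler("xyz",p["rotation"]).as_matrix()
    H=np.array(p["hand_eye"]); Rt=R.from_euler("xyz",state["eef_rot"]).as_matrix()
    return state["eef_pos"]+Rt@H[:3,3], Rt@H[:3,:3]
def ray(p,uv,z,state=None):
    o,M=cam(p,state); d=M@np.array([(uv[0]-p["cx"])/p["fx"],(uv[1]-p["cy"])/p["fy"],1]); return o+d*(z-o[2])/d[2]
def proj(p,X,state=None):
    o,M=cam(p,state); c=M.T@(np.array(X)-o); return np.array([p["fx"]*c[0]/c[2]+p["cx"],p["fy"]*c[1]/c[2]+p["cy"]])
def crop(p,box,k,name):
    l,t,r,b=box; cv2.imwrite(name,cv2.resize(p["frame"][t:b,l:r],None,fx=k,fy=k,interpolation=cv2.INTER_CUBIC))
E
python3 - <<'E'
from h import *
p=eyes.read_camera("top"); crop(p,(160,130,440,300),2.8,"pics/c1.png")
for uv,z in (((244,178),.168),((367,261),.122),((410,254),.122)): print(uv,ray(p,uv,z).round(4))
w=eyes.read_camera("wrist"); print(w["hand_eye"],w["fx"],w["cx"],w["cy"])
E
```

```text
(244, 178) [0.5892 0.0702 0.168 ]
(367, 261) [ 0.4497 -0.1384  0.122 ]
(410, 254) [ 0.4608 -0.2138  0.122 ]
[[ 1.36734616e-04 -9.51097464e-01 -3.08890911e-01  7.91624928e-02]
 [ 9.99999829e-01 -4.56802606e-05  5.83315878e-04 -8.24007307e-04]
 [-5.68900470e-04 -3.08890938e-01  9.51097295e-01 -1.43542835e-01]
 [ 0.00000000e+00  0.00000000e+00  0.00000000e+00  1.00000000e+00]] 352.34561646637684 321.0518104852947 240.42147072540786
```

View pics/c1.png

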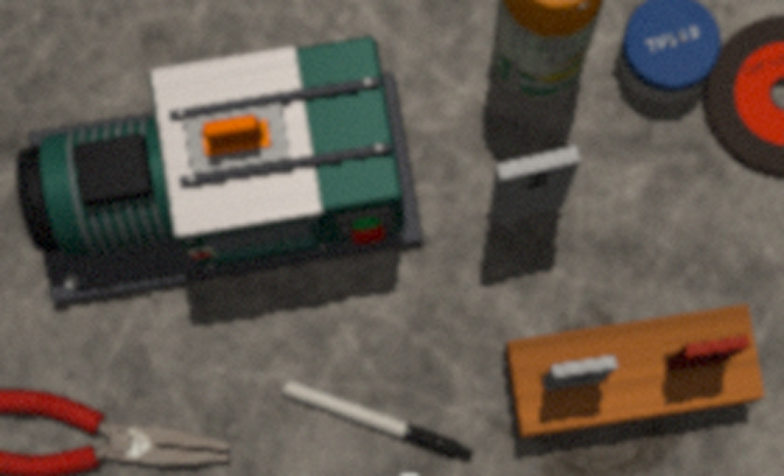

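```bash
cat >> h.py <<'E'
def delta(pos,yaw,st=None):
    st=st or monitor.read_state(); Rt=R.from_euler("xyz",st["eef_rot"]).as_matrix()
    d=Rt.T@(np.array(pos)-st["eef_pos"]); dy=np.degrees(yaw-st["eef_rot"][2]); dy=(dy+180)%360-180
    return d.round(4), "spin",round(-dy,2)
E
python3 - <<'E'
from h import *
p=eyes.read_camera("top")
f=lambda c,z: ray(p,(c[0]/2.8+160,c[1]/2.8+130),z)
def yaw(a,b,z): # b toward -y
    v=f(a,z)-f(b,z); return np.degrees(np.arctan2(-v[0],v[1]))
print("rails",yaw((180,115),(368,82),.136),yaw((190,182),(380,148),.136),"box",yaw((153,70),(375,38),.13),yaw((175,236),(398,203),.13))
print("rack",yaw((510,343),(750,306),.045),yaw((522,435),(762,398),.045), "ctr",np.mean([f(c,.045) for c in ((510,343),(750,306),(762,398),(522,435))],0))
print("housing ctr",np.mean([f(c,.13) for c in ((153,70),(375,38),(398,203),(175,236))],0))
for c in ((180,115),(368,82),(190,182),(380,148)): print("rail",f(c,.136))
print("cover ctr",np.mean([f(c,.1345) for c in ((183,123),(282,103),(292,160),(188,175))],0),"tab",f((233,133),.168))
print("strap",f((584,366),.122),"strap yaw",yaw((552,371),(616,361),.122), "primed",f((715,350),.122))
E
```

```text
rails 9.406877246408254 9.538900986230813 box 7.637417458017804 7.726356691449998
rack 7.953698555058836 7.88028624055851 ctr [ 0.45467047 -0.18338222  0.045     ]
housing ctr [0.59727064 0.04955318 0.13      ]
rail [0.61019478 0.10854221 0.136     ]
rail [ 0.62970035 -0.00919367  0.136     ]
rail [0.56736673 0.10212825 0.136     ]
rail [ 0.58725957 -0.0162529   0.136     ]
cover ctr [0.59393634 0.07354159 0.1345    ] tab [0.5900751  0.07155872 0.168     ]
strap [ 0.45012001 -0.14119357  0.122     ] strap yaw 8.04334536012785 primed [ 0.4589052  -0.22308323  0.122     ]
```

arm_command(
  targets=[
    [0,0,-0.02,-8.5,1],
    [0,0,-0.02,-8.5,1],
    [0,0,-0.02,-8.5,1],
    [0,0,-0.02,-8.5,1],
    [0,0,-0.02,-8.5,1],
    [0,0,-0.02,-8.5,1],
    [0,0,0,-8.5,1],
    [0,0,0,-8.5,1],
  ],
)

```text
time_s: 1.85
eef_pos: [0.1745, -0.6005, 0.3522]
eef_rot: [3.141, 0.001, 1.476]
force: [-0.4, 0.1, 0.1]
width: 0.998
grip_force: 0.0
```

arm_command(
  targets=[
    [0.04,0.02,0,0,1],
    [0.04,0.02,0,0,1],
    [0.04,0.02,0,0,1],
    [0.04,0.02,0,0,1],
    [0.04,0.02,0,0,1],
    [0.04,0.02,0,0,1],
    [0.04,0.02,0,0,1],
    [0.04,0.02,0,0,1],
  ],
)

```text
time_s: 2.65
eef_pos: [0.3665, -0.2964, 0.3515]
eef_rot: [3.141, 0.0, 1.469]
force: [0.7, 0.2, -0.0]
width: 0.998
grip_force: 0.0
```

arm_command(
  targets=[
    [0.04,0.02,0,0,1],
    [0.04,0.02,0,0,1],
    [0.04,0.02,0,0,1],
    [0.04,0.02,0,0,1],
    [0.04,0.02,0,0,1],
    [0.04,0.02,0,0,1],
    [0.04,0.02,0.03,-7,1],
    [0.04,0.02,0.03,-7,1],
  ],
)

```text
time_s: 3.45
eef_pos: [0.5511, 0.0029, 0.2957]
eef_rot: [3.139, 0.001, 1.719]
force: [0.1, -0.6, -0.5]
width: 1.001
grip_force: 0.0
```

Run:
```python
from h import *
s=monitor.read_state(); print(s["eef_pos"],s["eef_rot"],s["q"].round(2))
p=eyes.read_camera("wrist"); cv2.imwrite("pics/w1.png",p["frame"])
hsv=cv2.cvtColor(p["frame"],cv2.COLOR_BGR2HSV)
m=cv2.inRange(hsv,(5,170,90),(20,255,255)); n,l,st,c=cv2.connectedComponentsWithStats(m)
for i in range(1,n):
    if st[i,4]>100: print(st[i],c[i],cv2.minAreaRect(np.argwhere(l==i)[:,::-1].astype(np.float32)))
for t in ("cover_tab","slot_cover","slot"): print(t,[(d["box"],d["confidence"]) for d in eyes.spot_in(p,t)])
t=[0.592,.0715]; a=np.radians(8.7); X=np.array([np.cos(a),np.sin(a)]);Y=np.array([-X[1],X[0]])
print("pred tabtop corners",[proj(p,[*(np.array([.592,.0715])+i*.005*X+j*.017*Y),.168],s).round() for i in (-1,1) for j in (-1,1)])
print(delta([.592,.0715,.27],np.pi/2+a,s))
```

```text
[0.5511419  0.00293259 0.29574913] [3.13875843e+00 5.58771336e-04 1.71895059e+00] [ 0.    0.18  1.72 -0.    1.24 -0.15]
[ 377  119   25   51 1001] [387.77422577 144.13586414] ((388.9212646484375, 144.126708984375), (23.539417266845703, 50.59494400024414), 2.12109637260437)
[ 196  264   63  119 3951] [235.4216654 317.5269552] ((230.02972412109375, 324.79705810546875), (116.61837005615234, 57.81166076660156), 84.2894058227539)
[  89  338   46   48 1260] [112.9531746  363.18253968] ((115.29646301269531, 363.9469299316406), (30.85564422607422, 58.230621337890625), 41.18592834472656)
[ 406  344   37   70 1073] [421.06803355 376.54892824] ((423.1669616699219, 380.19366455078125), (67.96334075927734, 25.29214859008789), 66.1612548828125)
[336 381  48  37 969] [358.61816305 399.2745098 ] ((359.48382568359375, 398.67584228515625), (35.655460357666016, 47.141109466552734), 87.1375961303711)
cover_tab [([364.8, 102.8, 414.5, 183.6], 0.94)]
slot_cover [([313.6, 0.0, 455.2, 254.0], 0.71)]
slot [([311.9, 1.0, 456.0, 252.7], 0.64)]
pred tabtop corners [array([380., 174.]), array([383., 127.]), array([394., 174.]), array([396., 127.])]
(array([0.0618, 0.0505, 0.0259]), 'spin', np.float64(-0.21))
```

View pics/w1.png

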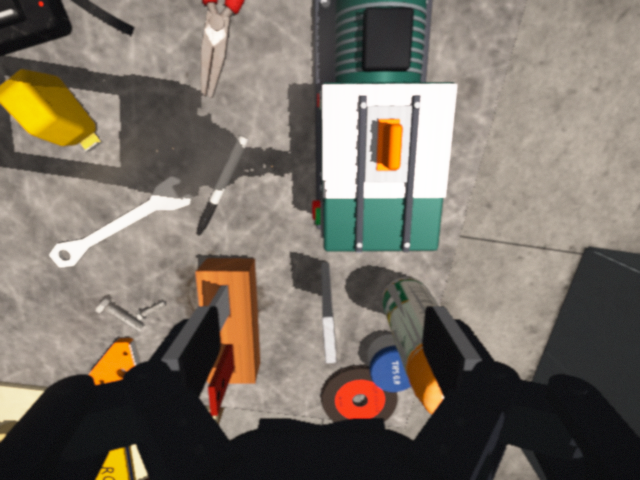

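The wrist view shows the tab top at about (394,145). The rails run (364,103)→(359,245) and (417,103)→(407,245).

Run:
```python
from h import *
s=monitor.read_state(); p=eyes.read_camera("wrist")
P=[ray(p,c,.136,s) for c in ((364,103),(359,245),(417,103),(407,245))]
for i in (0,2):
    v=P[i]-P[i+1]; print("rail yaw",np.degrees(np.arctan2(-v[0],v[1])),np.linalg.norm(v))
print("rails",np.round(P,4))
print("tab",ray(p,(394,146),.168,s),"cover",np.mean([ray(p,c,.1345,s) for c in ((369,106),(412,106),(409,183),(368,183))],0))
```

```text
rail yaw 8.270994083453804 0.12009690142778075
rail yaw 8.776607020685557 0.12007179947652286
rails [[ 0.5689  0.1031  0.136 ]
 [ 0.5862 -0.0157  0.136 ]
 [ 0.6109  0.1092  0.136 ]
 [ 0.6292 -0.0094  0.136 ]]
tab [0.59301582 0.07470752 0.168     ] cover [0.59606871 0.07355713 0.1345    ]
```

arm_command(
  targets=[
    [0.032,0.0266,0.01,-0.1,1],
    [0.0322,0.0266,0.02,0,1],
    [0,0,0.04,0,1],
    [0,0,0.03,0,1],
    [0,0,0,0,1],
  ],
)

```text
time_s: 4.2
eef_pos: [0.5908, 0.0709, 0.1929]
eef_rot: [-3.136, 0.0, 1.714]
force: [0.1, -0.2, 0.2]
width: 0.998
grip_force: 0.0
```

Run:
```python
from h import *
s=monitor.read_state(); print(s["eef_pos"],s["eef_rot"])
print(delta([.594,.0743,.1415],np.pi/2+.150,s))
p=eyes.read_camera("wrist"); cv2.imwrite("pics/w2.png",p["frame"])
print([(d["box"],d["confidence"]) for d in eyes.spot_in(p,"cover_tab")])
t=np.array([.594,.0743]); a=.15; X=np.array([np.cos(a),np.sin(a)]);Y=np.array([-X[1],X[0]])
print("pred tabtop corners",[proj(p,[*(t+i*.005*X+j*.017*Y),.168],s).round() for i in (-1,1) for j in (-1,1)])
```

```text
[0.59075604 0.07094088 0.19286442] [-3.13607172e+00  1.77774154e-04  1.71364075e+00]
(array([0.0029, 0.004 , 0.0513]), 'spin', np.float64(-0.41))
[([300.4, 205.8, 363.7, 309.1], 0.72)]
pred tabtop corners [array([319., 310.]), array([319., 251.]), array([338., 310.]), array([339., 250.])]
```

View pics/w2.png

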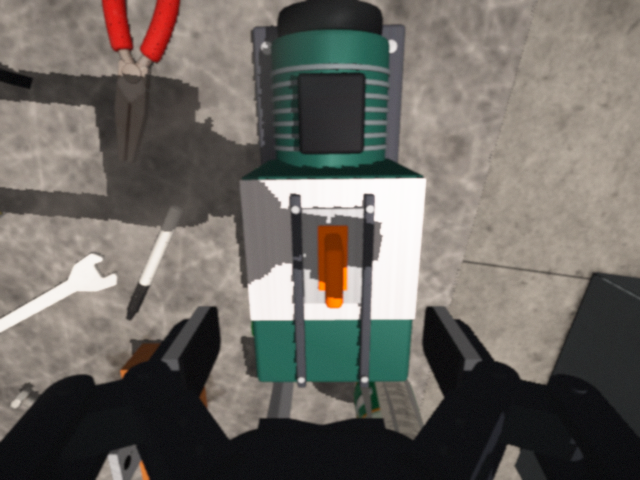

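The tab top is at about x 324–343, y 238–308, roughly 2 mm toward machine +x from the prediction. I'll descend and grip.

arm_command(
  targets=[
    [0.002,0.005,0.02,-0.4,1],
    [0,0,0.02,0,1],
    [0,0,0.011,0,1],
    [0,0,0,0,0.4],
    [0,0,0,0,0],
    [0,0,0,0,0],
    [0,0,0,0,0],
    [0,0,0,0,0],
  ],
  newtons=30,
)

```text
time_s: 5.1
eef_pos: [0.5979, 0.0752, 0.1452]
eef_rot: [3.141, 0.0, 1.723]
force: [0.1, 0.0, 0.2]
width: 0.143
grip_force: 0.5
```

arm_command(
  targets=[
    [0,0,0,0,0],
    [0,0,0,0,0],
    [-0.008,0,0,0,0],
    [-0.012,0,0,0,0],
    [-0.012,0,0,0,0],
    [-0.012,0,0,0,0],
    [-0.012,0,0,0,0],
    [0,0,0,0,0],
  ],
)

```text
time_s: 5.9
eef_pos: [0.6052, 0.021, 0.1452]
eef_rot: [-3.14, -0.003, 1.721]
force: [-5.8, 7.7, 7.2]
width: 0.108
grip_force: 33.0
```

arm_command(
  targets=[
    [-0.003,0,0,0,0],
    [0,0,0,0,0],
    [0,0,0,0,0],
  ],
)

```text
time_s: 6.2
eef_pos: [0.6052, 0.0206, 0.1452]
eef_rot: [-3.14, -0.006, 1.722]
force: [-8.2, 19.8, 9.3]
width: 0.109
grip_force: 33.1
```

arm_command(
  targets=[
    [0.002,0,0,0,0.3],
    [0,0,0,0,1],
    [0,0,0,0,1],
    [0,0,0,0,1],
    [0,0,-0.03,0,1],
    [0,0,-0.04,0,1],
    [0,0,-0.01,0,1],
    [0,0,0,0,1],
  ],
)

```text
time_s: 7.0
eef_pos: [0.6075, 0.0185, 0.2266]
eef_rot: [3.138, 0.001, 1.722]
force: [-0.2, 0.3, 0.1]
width: 0.999
grip_force: 0.0
```

Run:
```python
from h import *
s=monitor.read_state(); print(s["eef_pos"],s["eef_rot"],s["time_s"])
p=eyes.read_camera("wrist"); crop(p,(200,60,440,240),3,"pics/w3.png")
for t in ("cover_tab","slot"): print(t,[(d["box"],d["confidence"]) for d in eyes.spot_in(p,t)])
a=.15; X=np.array([np.cos(a),np.sin(a)]);Y=np.array([-X[1],X[0]])
for t in ([.5945,.0745],[.597,.075]): print([((proj(p,[*(np.array(t)+i*.009*X+j*.025*Y),.13],s)-[200,60])*3).round() for i in (-1,1) for j in (-1,1)])
```

```text
[0.60753968 0.01853926 0.22661951] [3.13767717e+00 5.81884075e-04 1.72234140e+00] 7.0
cover_tab [([290.8, 196.2, 346.0, 283.1], 0.76), ([231.3, 2.2, 404.3, 294.9], 0.41)]
slot [([231.0, 0.0, 403.9, 290.9], 0.74), ([111.2, 0.0, 147.2, 100.4], 0.6)]
[array([303., 415.]), array([300., 186.]), array([382., 415.]), array([383., 186.])]
[array([315., 415.]), array([312., 185.]), array([393., 415.]), array([395., 185.])]
```

View pics/w3.png

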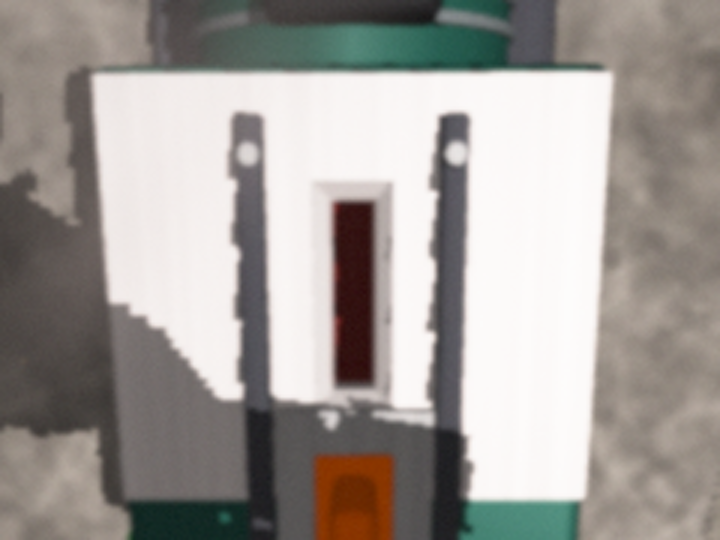

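The cover is clear. The slot throat is at crop (333–377, 200–383), centred at about (355,291).

Run:
```python
from h import *
s=monitor.read_state(); p=eyes.read_camera("wrist")
f=lambda c,z: ray(p,(c[0]/3+200,c[1]/3+60),z,s)
print("throat",f((355,291.5),.126),[f(c,.126).round(4) for c in ((333,200),(377,200),(333,383),(377,383))],"outer top",f((353.5,183),.13),"L/R",f((316,290),.13),f((393,290),.13))
t=[.4525,-.1405]
print(delta([*t,.25],np.pi/2+.139,s))
```

```text
throat [0.59420829 0.07774912 0.126     ] [array([0.5866, 0.0962, 0.126 ]), array([0.596 , 0.0976, 0.126 ]), array([0.5923, 0.0568, 0.126 ]), array([0.6022, 0.0583, 0.126 ])] outer top [0.5905341  0.10025681 0.13      ] L/R [0.58572018 0.07710685 0.13      ] [0.60235842 0.07965588 0.13      ]
(array([-0.1342, -0.1753, -0.0265]), 'spin', np.float64(0.73))
```

arm_command(
  targets=[
    [-0.02,-0.03,-0.02,0.7,1],
    [-0.028,-0.036,-0.005,0,1],
    [-0.028,-0.036,0,0,1],
    [-0.028,-0.036,0,0,1],
    [-0.028,-0.036,0,0,1],
    [0,0,0.02,0,1],
    [0,0,0,0,1],
    [0,0,0,0,1],
  ],
)

```text
time_s: 8.0
eef_pos: [0.4524, -0.1362, 0.2289]
eef_rot: [-3.14, -0.001, 1.71]
force: [0.4, 0.6, -0.1]
width: 0.997
grip_force: 0.0
```

Run:
```python
from h import *
s=monitor.read_state(); print(s["eef_pos"],s["eef_rot"],s["time_s"])
p=eyes.read_camera("wrist"); crop(p,(210,200,430,380),3,"pics/w4.png")
for t in ("bare_strap_grip","primed_strap_grip","rack_top"): print(t,[(d["box"],d["confidence"]) for d in eyes.spot_in(p,t)])
a=.139; X=np.array([np.cos(a),np.sin(a)]);Y=np.array([-X[1],X[0]])
t=np.array([.4495,-.1415]); print([((proj(p,[*(t+i*.004*X+j*.02*Y),.122],s)-[210,200])*3).round() for i in (-1,1) for j in (-1,1)])
print(delta([*t,.0713],np.pi/2+.139,s))
```

```text
[ 0.45236616 -0.13618776  0.22893702] [-3.13987887e+00 -1.03057018e-03  1.71029393e+00] 8.0
bare_strap_grip [([314.2, 200.1, 326.0, 268.2], 0.95), ([434.6, 175.7, 515.2, 276.8], 0.57)]
primed_strap_grip [([314.7, 278.0, 327.1, 360.3], 0.59)]
rack_top [([433.2, 1.4, 638.7, 124.6], 0.74), ([288.0, 169.3, 354.5, 333.4], 0.59)]
[array([305., 208.]), array([304.,  57.]), array([336., 209.]), array([336.,  57.])]
(array([-0.005 , -0.0033,  0.1576]), 'spin', np.float64(0.03))
```

View pics/w4.png

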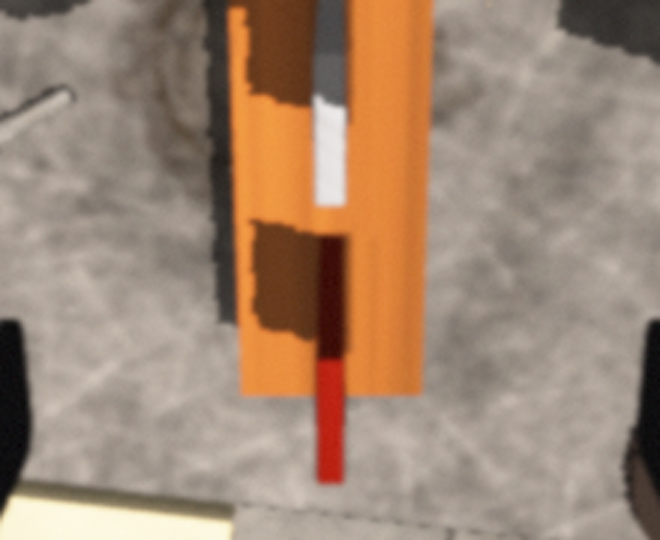

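The bare strap's top is at crop x 314–346, ending at y 205. That puts it at about (0.452,-0.140), so I'll descend and grip there.

arm_command(
  targets=[
    [-0.004,-0.001,0.02,0,1],
    [0,0,0.04,0,1],
    [0,0,0.04,0,1],
    [0,0,0.03,0,1],
    [0,0,0.02,0,1],
    [0,0,0.008,0,1],
    [0,0,0,0,0.5],
    [0,0,0,0,0],
  ],
  newtons=60,
)

```text
time_s: 9.0
eef_pos: [0.4531, -0.1406, 0.0724]
eef_rot: [3.14, 0.001, 1.711]
force: [-0.5, 0.3, -0.1]
width: 0.692
grip_force: 0.0
```

arm_command(
  targets=[
    [0,0,0,0,0],
    [0,0,0,0,0],
    [0,0,0,0,0],
    [0,0,0,0,0],
    [0,0,0,0,0],
  ],
)

```text
time_s: 9.5
eef_pos: [0.4522, -0.1407, 0.0723]
eef_rot: [3.141, 0.0, 1.711]
force: [-2.2, -1.0, 7.6]
width: 0.081
grip_force: 58.6
```

arm_command(
  targets=[
    [0,0,-0.01,0,0],
    [0,0,-0.015,0,0],
    [0,0,-0.02,0,0],
    [0,0,-0.03,0,0],
    [0,0,-0.035,0,0],
    [0,0,-0.035,0,0],
    [0,0,-0.035,0,0],
    [0,0,0,0,0],
  ],
)

```text
time_s: 10.3
eef_pos: [0.4545, -0.1413, 0.2566]
eef_rot: [3.134, 0.003, 1.71]
force: [0.3, -0.4, -2.1]
width: 0.086
grip_force: 58.7
```

Run:
```python
from h import *
s=monitor.read_state(); print(s["eef_pos"],s["eef_rot"],s["time_s"],s["force"],s["width"],s["grip_force"])
p=eyes.read_camera("side"); crop(p,(150,60,450,400),1.7,"pics/s1.png")
b=eyes.spot_in(p,"bare_strap_grip"); print([(d["box"],d["confidence"]) for d in b])
Rt=R.from_euler("xyz",s["eef_rot"]).as_matrix()
for z in (-.0187-.032,-.0187,-.0187+.078): print(proj(p,s["eef_pos"]+Rt@[0,0,z]).round(1))
print(delta([.5953,.0765,.25],np.pi/2+.15,s))
```

```text
[ 0.45453708 -0.14128182  0.25658921] [3.13417807 0.00342329 1.71039715] 10.3 [ 0.29622447 -0.39426581 -2.10063473] 0.08560541232083735 58.73375952243805
[([303.5, 195.2, 317.7, 258.6], 0.94), ([367.7, 149.9, 380.4, 208.3], 0.92)]
[378.1 148.8]
[376.2 164.5]
[371.9 199.5]
(array([0.1961, 0.1696, 0.0072]), 'spin', np.float64(-0.6))
```

View pics/s1.png

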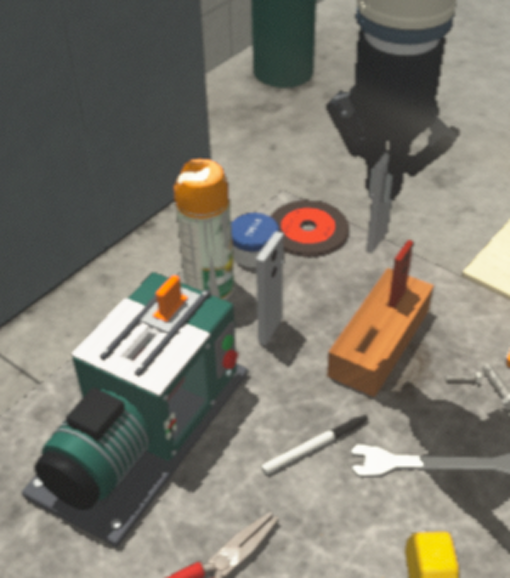

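arm_command(
  targets=[
    [0.025,0.02,0,-0.6,0],
    [0.04,0.035,0,0,0],
    [0.04,0.035,0,0,0],
    [0.04,0.035,0,0,0],
    [0.03,0.026,0,0,0],
    [0.021,0.0196,0.01,0,0],
    [0,0,0.02,0,0],
    [0,0,0.02,0,0],
  ],
)

```text
time_s: 11.2
eef_pos: [0.5858, 0.0716, 0.1987]
eef_rot: [-3.138, -0.0, 1.723]
force: [-1.2, 0.3, -2.3]
width: 0.085
grip_force: 59.2
```

arm_command(
  targets=[
    [0,0,0,0,0],
    [0,0,0,0,0],
  ],
)

```text
time_s: 11.4
eef_pos: [0.5858, 0.0705, 0.2003]
eef_rot: [-3.139, -0.0, 1.721]
force: [0.2, -0.0, -2.2]
width: 0.085
grip_force: 59.1
```

Run:
```python
from h import *
s=monitor.read_state(); print(s["eef_pos"],s["eef_rot"],s["time_s"],s["force"],s["grip_force"])
p=eyes.read_camera("wrist"); q=eyes.read_camera("side")
a=cv2.resize(p["frame"][130:430,200:450],None,fx=1.6,fy=1.6); b=cv2.resize(q["frame"][200:320,190:300],(440,480),interpolation=cv2.INTER_CUBIC)
cv2.imwrite("pics/m1.png",np.hstack([a,b[:480]])[:480,:800]) if a.shape[0]==480 else print(a.shape)
print(delta([.5963,.0765,.2],np.pi/2+.15,s))
```

```text
[0.58577067 0.07046268 0.20031458] [-3.13853859e+00 -1.29271876e-04  1.72085402e+00] 11.4 [ 0.20494749 -0.02074143 -2.22438658] 59.14665877819061
(array([0.0044, 0.0113, 0.0003]), 'spin', np.float64(0.0))
```

View pics/m1.png

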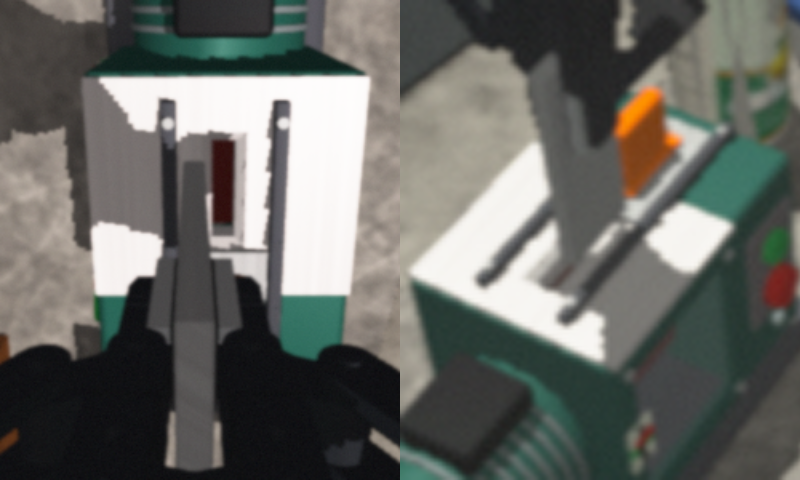

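The strap's lower +y edge is at panel (193,163). The slot throat is at (211–235, 138–225), so the strap needs to move toward machine +x.

Run:
```python
from h import *
s=monitor.read_state(); p=eyes.read_camera("wrist")
f=lambda c,z: ray(p,(c[0]/1.6+200,c[1]/1.6+130),z,s)
Rt=R.from_euler("xyz",s["eef_rot"]).as_matrix()
e=f((193.5,163),.141); r=f((223,139),.126); l=f((223,226),.126)
print("end edge tool",(Rt.T@(e-s["eef_pos"])).round(4),"slot +y end",(Rt.T@(r-s["eef_pos"])).round(4),"-y end",(Rt.T@(l-s["eef_pos"])).round(4))
print("rails", [(Rt.T@(f(c,.136)-s["eef_pos"])).round(4) for c in ((167,123),(283,123))])
```

```text
end edge tool [ 0.0189 -0.0002  0.061 ] slot +y end [0.0245 0.0116 0.076 ] -y end [-0.0133  0.0122  0.076 ]
rails [array([ 0.0332, -0.0103,  0.066 ]), array([0.0332, 0.0337, 0.066 ])]
```

arm_command(
  targets=[
    [0.0025,0.006,0,0,0],
    [0.0025,0.006,0,0,0],
    [0,0,0,0,0],
    [0,0,0.005,0,0],
    [0,0,0.004,0,0],
    [0,0,0,0,0],
  ],
)

```text
time_s: 12.15
eef_pos: [0.5971, 0.0772, 0.1916]
eef_rot: [-3.14, 0.0, 1.721]
force: [0.2, 0.2, -3.0]
width: 0.085
grip_force: 59.2
```

Run:
```python
from h import *
s=monitor.read_state(); print(s["eef_pos"],s["eef_rot"],s["time_s"],s["force"],s["grip_force"])
p=eyes.read_camera("wrist"); q=eyes.read_camera("side")
a=cv2.resize(p["frame"][190:310,260:400],(560,480),interpolation=cv2.INTER_CUBIC); b=cv2.resize(q["frame"][235:295,210:240],(240,480),interpolation=cv2.INTER_CUBIC)
cv2.imwrite("pics/m2.png",np.hstack([a,b]))
```

```text
[0.5971347  0.07722276 0.19156975] [-3.13987586e+00  3.20342993e-06  1.72098923e+00] 12.15 [ 0.1625573   0.18912978 -3.03486407] 59.20527756214142
```

View pics/m2.png

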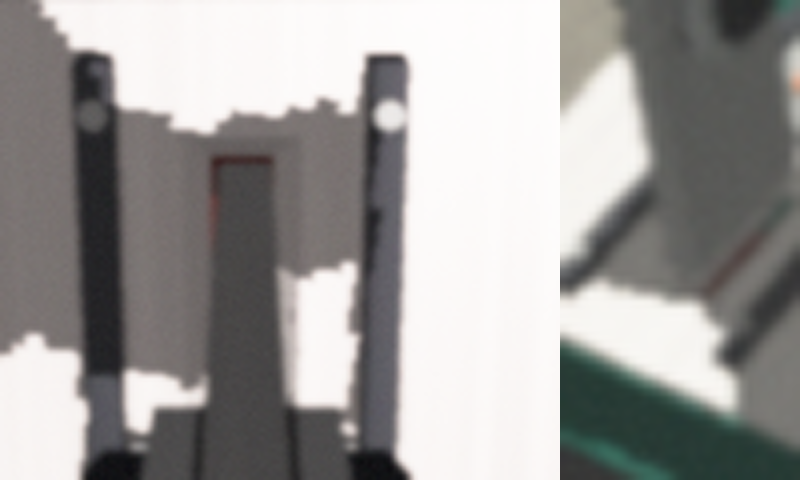

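The strap end sits over the throat, about 0.6 mm toward +x, with a thin gap at the +y end. I'll descend and watch the force.

arm_command(
  targets=[
    [0,-0.0006,0.003,0,0],
    [0,0,0.004,0,0],
    [0,0,0.004,0,0],
    [0,0,0.002,0,0],
    [0,0,0,0,0],
  ],
)

```text
time_s: 12.75
eef_pos: [0.5971, 0.077, 0.179]
eef_rot: [-3.141, 0.0, 1.721]
force: [0.3, -2.8, -3.6]
width: 0.087
grip_force: 59.0
```

arm_command(
  targets=[
    [-0.0007,0,0.002,0,0],
    [0,0,0.005,0,0],
    [0,0,0.005,0,0],
    [0,0,0.005,0,0],
    [0,0,0.004,0,0],
    [0,0,0,0,0],
  ],
)

```text
time_s: 13.35
eef_pos: [0.5969, 0.0766, 0.1577]
eef_rot: [-3.14, -0.0, 1.721]
force: [-0.2, -0.5, -3.3]
width: 0.084
grip_force: 59.2
```

arm_command(
  targets=[
    [0,0,0.002,0,0],
    [0,0,0.002,0,0],
    [0,0,0.001,0,0],
    [0,0,0,0,0],
    [0,0,0,0,0],
  ],
)

```text
time_s: 13.85
eef_pos: [0.5976, 0.0767, 0.154]
eef_rot: [3.141, -0.0, 1.721]
force: [-0.5, -0.9, 1.9]
width: 0.086
grip_force: 60.0
```

arm_command(
  targets=[
    [0,0,0.002,0,0],
    [0,0,0.002,0,0],
    [0,0,0.001,0,0],
    [0,0,0,0,0],
    [0,0,0,0,0],
    [0,0,0,0,0],
  ],
)

```text
time_s: 14.45
eef_pos: [0.5976, 0.0766, 0.1487]
eef_rot: [3.141, -0.0, 1.721]
force: [-2.1, 0.2, 4.8]
width: 0.087
grip_force: 60.5
```

Run:
```python
from h import *
for i in range(3):
    p=eyes.read_camera("side" if i else "wrist"); s=monitor.read_state(); print(s["eef_pos"],s["force"],s["grip_force"])
# pointer: red pixels near window's +y edge in the side view
a=.15; X=np.array([np.cos(a),np.sin(a)]);Y=np.array([-X[1],X[0]]); t=np.array([.596,.0765])
print([proj(p,[*(t-.062*X+j*Y),z]).round() for j in (-.03,.03,.05) for z in (.05,.11)])
hsv=cv2.cvtColor(p["frame"],cv2.COLOR_BGR2HSV)
m=cv2.inRange(hsv,(0,120,60),(8,255,255))|cv2.inRange(hsv,(172,120,60),(180,255,255))
g=cv2.inRange(hsv,(50,100,110),(80,255,255))
w=cv2.inRange(hsv,(0,0,150),(180,60,255))
for nm,k in (("red",m),("green",g),("white",w)):
    n,l,st,c=cv2.connectedComponentsWithStats(k[250:385,160:300])
    for i in range(1,n):
        if 2<st[i,4]<400: print(nm,st[i]+[160,250,0,0,0])
crop(p,(215,270,285,340),8,"pics/ptr.png")
```

```text
[0.59760213 0.07666602 0.14873986] [-1.40174778  0.0471244   3.85433571] 60.540794134140015
[0.59761486 0.07661565 0.14872441] [-0.22046104  0.81392495  5.09573391] 60.540947914123535
[0.59761722 0.07665373 0.14874203] [-2.49897863  0.69836554  4.80238069] 60.54083704948425
[array([275., 290.]), array([273., 270.]), array([257., 313.]), array([254., 293.]), array([251., 322.]), array([248., 301.])]
red [281 266   8  11  68]
red [250 310   3   4   5]
white [240 250  14  10  88]
white [250 251  23  15 220]
white [289 251  11  40 278]
white [285 300  15  24 178]
white [197 316   3   2   3]
white [169 342   6   4  17]
white [217 368   4   2   7]
```

Run:
```python
from h import *
p=eyes.read_camera("side"); h=cv2.cvtColor(p["frame"],cv2.COLOR_BGR2HSV).astype(int)
def c(x):
    if x[2]<45: return "."
    if x[1]<70: return "w" if x[2]>120 else "g"
    return "R" if x[0]<12 or x[0]>168 else "G" if 35<x[0]<75 else "t" if x[0]<100 and x[0]>=75 else "?"
for y in range(298,328): print(y,"".join(c(h[y,x]) for x in range(240,268)))
```

```text
298 ttttttttgggggggggggggggggggg
299 ttttttttgggggggggggggggggggg
300 ttttttttgggggggggggggggggggg
301 ttttttttgggggggggggggggggggg
302 tttttttttggggggggggggggggggt
303 ttttttttgggggggggggggggggggt
304 tttttttttggwggggggggggggggtt
305 ttttttttgggwgggggggggggggttt
306 tttttttggggggggggggggggggttt
307 ttttttggggggggggggggggggtttg
308 ttttttgggggGGggggggggggttttg
309 ttttttggwgg?RRggggggggttttgg
310 ttttttggwg?RRRggggggggtttggg
311 ttttttggggRRRggggggggtttgggg
312 ttttttggg?RRggggggggttttgggg
313 ttttttGGg?RRgggggggttttggggg
314 tttttttGggggggggggttttgggggg
315 tttttttggggggggggtttttgggggg
316 tttttttgggggggggtttttggggggg
317 tttttttgggggggggttttgggggggg
318 tttttttggggggggttttggggggggg
319 ttttttttttgtggttttgggggggggg
320 tttttttttttttttttggggggggggg
321 tttttttttttttttttggggggggggg
322 ttttttttttttttttgggggggggggg
323 tttttttttttttttggggggggggggg
324 tttttttttttgggtggggggggggggg
325 tttttttttttggggggggggggggggg
326 ttttttttttgggggggggggggggggg
327 ggttttttttgggggggggggggggggg
```

The force (about 7.7 N net), the kinematics (about 5.6 mm) and the green pixels either side of the red pointer all agree, so I'm handing in.

```bash
python3 -c "
from rig import order,monitor
print(monitor.read_state()['force']); print(order.job_done())"
```

```text
[-1.76476843  0.79611091  4.86659663]
the job is handed in; nothing more can be done
None
```

I slid the dust cover fully off and passed the bare strap down through the slot, and I handed the job in with the gripper holding it pressed on the wheel. The wheel head is down an estimated 5.5 mm (from force and arm position), with the red pointer reading in the green band.

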